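# Load the boring jig past its spring catch

## Task

Load the work carrier into the boring jig: with the fingertips press the jig's long spring bar right down behind the carrier, keep it held down while you push the carrier along the runway over the two catch lugs until it sits fully home against the steel end plate, then let the bar go so that the lugs spring up behind the carrier and lock it in. Only press and push: do not lift or tip the carrier, and leave everything else on the bench where it is.

Things in the scene. Friction and masses are not known exactly. Their poses are not given: they have to be found in the camera images.
- jig: Fixed boring jig: brown base board 330 x 170 x 18 mm (jig x -200 to +130 mm), its top is the runway. Origin on the bench surface under the middle between the lugs, z up, +x = the way the carrier is pushed. Two pale guide walls along x, -200 to +115 mm, inner faces at y = +-37 mm, 14 mm thick, tops 42 mm above the bench.
- end_face (a point): Middle of the steel end plate's face that the carrier meets, at runway height: jig x = +100 mm, 18 mm above the bench. The plate stands across the runway, 16 mm thick, 150 mm wide, top 80 mm above the bench.
- bar_end (a point): Rear (-x) end of the dark steel press bar, middle of its top face; moves with it. The bar runs along the middle of the runway, 20 mm wide, jig x -175 to +20 mm, top 40 mm above the bench at rest, 27 mm fully down. It passes through the groove under the carrier; press it anywhere behind the carrier and slide the fingertip along it.
- lugs (a point): Middle between the tops of the two square steel catch lugs, which are part of the bar and move with it: each 12 mm along x (jig x -6 to +6 mm), 16 mm wide, centred at y = +-25 mm, tops 10 mm above the runway at rest.
- catch (a joint): How far the press bar and its lugs are pressed down, m: 0 at rest (up), 0.013 at the bottom stop. A spring pushes it up: about 1.6 N at rest, 3.3 N at the bottom. From 0.010 on the lugs are below the runway and the carrier can pass.
- carrier: Loose work carrier 90 (x) x 70 x 56 mm high, 0.8 to 1 kg: grey aluminium bridge on two runners, groove between them 30 mm wide, 26 mm high, pine piece 44 mm wide on top. Origin mid underside, axes as the jig's; 2 mm play to each wall. Starts at jig x -86 to -61 mm, front 10 to 35 mm short of the lugs; home against the end plate at jig x +55 mm, rear face then 4 mm past the lugs.
- carrier_rear (a point): Middle of the carrier's flat rear face, 45 mm behind its origin and 40 mm above the runway. Push here: above the groove the face spans 26 to 56 mm above the runway.
- tape: Bystander: roll of red tape lying flat, 60 mm across, 20 mm high, origin under its centre.
- offcut: Bystander: loose pine offcut 85 x 44 x 30 mm, origin under its centre.
- battery: Bystander: black and yellow power tool battery, 75 x 115 x 61 mm, origin under its centre.
- driver: Bystander: screwdriver lying flat along its x, about 0.2 m long.
- hammer: Bystander: hammer lying flat along its x, handle to -x, about 0.3 m long.
- square: Bystander: try square lying flat, dark wooden stock 110 mm long (along y), steel blade 150 mm long to +x, origin under the stock.
- cup: Bystander: white drinking cup, 84 mm across, 110 mm high, origin under its centre.
- pencil: Bystander: flat yellow carpenter's pencil 170 x 14 x 8 mm along x, origin under its centre.
There are look-alikes about, which are no part of the job. Of the things like the carrier, leave any that is pink or purple; of the rest the larger one is meant.

How it is judged:
By the outcome, as a careful person would: the job done as asked, in the order asked, and still so for the second after the job is handed in, with the robot touching nothing.
It also fails if it takes over 40 s, if anything falls off the work surface, if the arm or the gripper's body presses on something with over 40 N, if the wrist force passes 120 N, or if a joint passes its speed limit or range.

## Robot

A 6-joint arm with a two-finger parallel gripper is mounted at the origin on the work surface. World frame = base frame: x ahead of the robot, y to its left, z up, the work surface at z = 0. Lengths are in mm, angles in rad, forces in N, time in s.
With the tool pointing down it reaches from about 275 to 750 mm from the base axis. Payload 10.2 kg.
Tool frame: the origin (TCP) lies midway between the tips of the shut fingers; the grasp point (between the pads) lies grip_depth behind it (grip_depth is the distance from the TCP to the grasp point, in mm); z points along the fingers, y is the line along which they close (so a half turn about z gives the same grasp; the last joint's range is limited). The gripper opens to 85 mm and grips with 20 to 120 N. Pads are 22 mm wide; open, the fingers measure 114 mm over their backs; the gripper's body (76 mm by 85 mm) begins 54 mm behind the grasp point. The pads swing forward as they close: fully open they stand 13 mm farther back than shut.
Start: joints at [-1.431, 0.313, 1.498, -0, 1.331, -0.223], TCP at [186.307, -490.837, 231.294] pointing down, gripper open.
Joint ranges: [-2.94, 2.94], [-0.97, 2.17], [0.19, 2.56], [-1.23, 4.37], [0.02, 3.11], [-2.88, 2.88]. Speed limits (rad/s): [2.39, 2.39, 3.01, 3.14, 3.14, 3.14].

## Interface

Orientations are given as a unit quaternion [w, x, y, z].
In Python, from rig import * gives the robot as it stands.
- The arm moves only by the tool servo_tool, never from a script. Its argument "commands" is a list of rows, each a list of 3 entries, a list of its own where there are three numbers: the gripper command: -1 is fully open, 1 is shut, values between are in proportion, then the shift along the tool's x, y, z in m, then the turn, a rotation vector about the tool's x, y, z in units of 6 degrees (1.0 is 6 degrees). In form: [[grip, [dx, dy, dz], [ax, ay, az]], ...]. A call has 1 to 10 rows; each row shifts and turns the commanded pose from where the row before left it, along the tool's axes as they then stand; what a row does not reach is not made up. A row lasts 1/12 s, in which the tool goes at most 41.7 mm and 7.16 degrees, less where a joint would pass 70% of its speed; a pose out of reach is approached as far as the arm can. A call is refused whole if a number of a shift passes 0.0417 or a number of a turn 1, either way. A call with a gripper value outside its range is refused whole. The fingers move at their own pace and stop on an object; "squeeze" is the grip in N (left out, the last holds). Time passes only in rows, so rows that do not move let the fingers close. It gives the time, the measured TCP pose, the force, the opening and the grip force at its end, in the units of the state.
- sense(): the state, without advancing time (a new reading comes with each control period).
- capture(name): name is "side" or "top" or "wrist"; returns a dict with "pixels" (400x640x3 uint8, red, green, blue), "z_map" (400x640 float32, mm along the optical axis (not along the pixel's ray), 0 where there is no reading), "fx", "fy", "cx", "cy" (pixels), "rvec" (rotation vector, rad) and "tvec" (3), from world to camera coordinates, as OpenCV has them; the wrist camera has in their place "T_tool_cam" (4x4, takes a point from camera to tool coordinates, whose origin is the TCP and whose axes are the flange's). Camera axes: x right, y down, z forward; pixel columns grow to the right and rows downward; lengths in mm; the calibration is good to about 2 mm. A picture is of the moment at which its call begins: read the wrist's pose just before it.
- finish_job(): hands the job in; it is judged then, once.
The state is a dict: "time_s": time; "joints": joint angles; "dq": joint speeds; "tau": joint torques, N m; "eef_pos": TCP position; "ee_rot": TCP orientation; "force": force on the tool from outside, world axes, zero at the start; "wrist_torque": the same for the moment, N m; "grip_width": opening from 0.0 (shut) to 1.0 (fully open); "grip_force": force on a finger pad.
Only numpy, scipy, OpenCV 4.12 (cv2) and the standard library are available. Lean on these libraries where they do the work, as an engineer would, in place of code of your own. Each camera call takes 0.05 s, during which the arm holds its last target. There are 200 camera calls.

## Working session

There is one attempt and no reset: what is moved stays moved. The work goes in short steps, Python scripts to look and compute and a tool call to move; the robot and the scene stay as the last step left them, time stands still between calls to the robot, and variables do not carry over. Pictures are saved under pics/ and viewed, at most 10 in all, crops included, and the job is handed in when it is done.

Besides the shell and the picture viewer there is one more tool, called after ">>>" as name(argument=value, ...), one argument or row to a line, values as JSON. servo_tool: Moves the arm, as the interface text tells. Its arguments: {"type":"object","properties":{"commands":{"type":"array"},"squeeze":{"type":"number"}},"required":["commands"]}

```bash
mkdir -p pics
cat > h.py <<'E'
from rig import *
import numpy as np, cv2
def cam(n):
    s=sense(); c=capture(n)
    if 'rvec' in c:
        R=cv2.Rodrigues(np.array(c['rvec'],float))[0]; t=np.array(c['tvec'],float).ravel()
        T=np.eye(4); T[:3,:3]=R.T; T[:3,3]=-R.T@t
    else:
        w,x,y,z=s['ee_rot']
        from scipy.spatial.transform import Rotation as Ro
        A=np.eye(4); A[:3,:3]=Ro.from_quat([x,y,z,w]).as_matrix(); A[:3,3]=s['eef_pos']
        T=A@np.array(c['T_tool_cam'])
    v,u=np.mgrid[0:400,0:640]; z=c['z_map']
    P=np.stack([(u-c['cx'])/c['fx']*z,(v-c['cy'])/c['fy']*z,z],-1)@T[:3,:3].T+T[:3,3]
    P[z==0]=np.nan
    return c,P
def save(n,f):
    c,P=cam(n); np.save(f'pics/{f}.npy',P); cv2.imwrite(f'pics/{f}.png',c['pixels'][:,:,::-1]); return c,P
E
python3 -c "
from h import *
print(sense())
save('top','top1'); save('side','side1')"
```

```text
{'time_s': 0.0, 'joints': array([-1.43142265e+00,  3.13439611e-01,  1.49842373e+00,  3.91143316e-06,
        1.33100814e+00, -2.23382954e-01]), 'dq': array([ 0.00109652, -0.00043049,  0.00162775, -0.00180059, -0.00093317,
       -0.00034415]), 'tau': array([ 5.44119321e-04, -4.12253630e+01, -2.59739792e+01, -1.39507501e-04,
        4.11225119e-03,  1.74006209e-05]), 'eef_pos': array([ 186.25946163, -490.57695454,  230.74542207]), 'ee_rot': array([-6.38767259e-04,  9.83595882e-01,  1.80384957e-01,  2.87481180e-05]), 'force': array([1.17838546, 0.42829649, 0.20375828]), 'wrist_torque': array([-0.02713291,  0.00626164,  0.02066239]), 'grip_force': 0.0, 'grip_width': 1.0009544039483804}
```

View pics/top1.png

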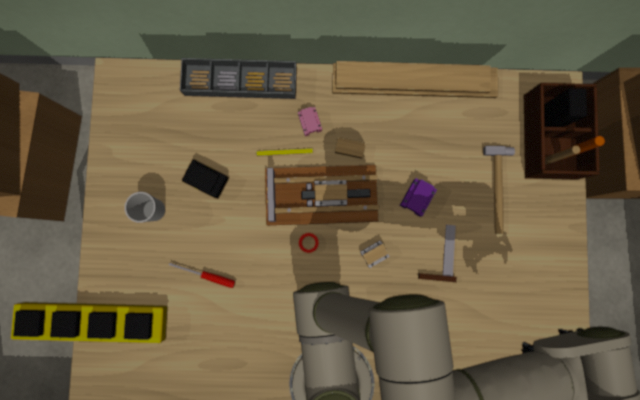

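View pics/side1.png

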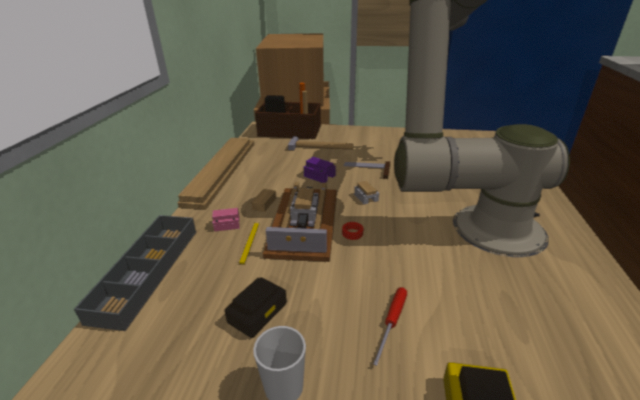

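The top view shows the jig at cols 266–378, rows 165–225. The end plate is at the left (col 271), the carrier at about (327,192) and the bar's rear end near col 370. A smaller grey carrier at (375,252) and the pink and purple ones are look-alikes.

```bash
python3 -c "
from h import *
P=np.load('pics/top1.npy'); im=cv2.imread('pics/top1.png')
cv2.imwrite('pics/top1c.png',cv2.resize(im[155:235,255:390],None,fx=5.5,fy=5.5,interpolation=cv2.INTER_CUBIC))
np.set_printoptions(precision=0,suppress=True,linewidth=200)
# plate: z about 80
Q=P[155:235,255:390]; m=(Q[...,2]>72)&(Q[...,2]<88)
v,u=np.nonzero(m); 
import collections
print('plate/carrier z80',np.c_[u+255,v+155][::15].tolist())
s=(u<25); pl=Q[m][s]; print('plate',pl.mean(0),pl.min(0),pl.max(0),cv2.minAreaRect(pl[:,:2].astype(np.float32)))
s=(u>=25); pl=Q[m][s]; print('carr',len(pl), pl.mean(0),cv2.minAreaRect(pl[:,:2].astype(np.float32)) if len(pl) else 0)
m=(Q[...,2]>36)&(Q[...,2]<47);b=Q[m];print('walls+bar',cv2.minAreaRect(b[:,:2].astype(np.float32)))
for r in (192,194,196): print(P[r,262:384:2].tolist() and np.round(P[r,262:384,1:][::2]).astype(int).tolist())
print(np.round(P[155:235:2,365]).astype(int).tolist())
"
```

```text
plate/carrier z80 [[271, 167], [269, 170], [269, 173], [268, 176], [273, 178], [270, 181], [273, 183], [331, 184], [271, 185], [331, 185], [269, 186], [334, 186], [271, 187], [330, 187], [345, 187], [325, 188], [343, 188], [320, 189], [336, 189], [318, 190], [337, 190], [315, 191], [337, 191], [316, 192], [334, 192], [315, 193], [333, 193], [272, 194], [332, 194], [271, 195], [328, 195], [269, 196], [329, 196], [270, 197], [332, 197], [272, 198], [332, 198], [269, 199], [327, 199], [270, 201], [273, 203], [270, 206], [273, 208], [270, 211], [273, 213], [270, 216], [274, 218]]
plate [532. 187.  80.] [459. 175.  72.] [609. 200.  88.] ((534.1390380859375, 187.15383911132812), (150.2978057861328, 16.82546615600586), 3.46547532081604)
carr 391 [545.  17.  75.] ((544.4515380859375, 17.158864974975586), (43.82623291015625, 90.00485229492188), 2.690509557723999)
walls+bar ((542.8804321289062, 30.037673950195312), (145.8354034423828, 299.8497009277344), 3.339979410171509)
[[222, -4], [215, 0], [207, 20], [194, 80], [188, 84], [183, 80], [180, 56], [177, 21], [172, 17], [166, 17], [160, 19], [
[... 1769 characters left out ...]
106, 14], [-111, 19], [-117, 20], [-125, 1], [-132, 0], [-138, -4]]
[[666, -84, 3], [661, -85, -1], [654, -84, 2], [648, -85, 1], [641, -84, 5], [633, -83, 16], [627, -83, 20], [621, -84, 18], [614, -83, 22], [609, -83, 21], [600, -82, 41], [594, -82, 41], [588, -82, 41], [585, -84, 22], [579, -84, 18], [573, -84, 20], [568, -85, 14], [558, -82, 41], [552, -82, 43], [547, -83, 39], [541, -83, 42], [537, -85, 20], [532, -85, 18], [525, -85, 24], [520, -86, 14], [512, -83, 42], [506, -83, 45], [500, -84, 38], [497, -86, 13], [490, -85, 24], [484, -86, 20], [479, -86, 17], [472, -85, 26], [467, -86, 16], [462, -89, -4], [456, -88, 0], [450, -88, -1], [444, -88, 2], [438, -89, 0], [432, -88, 1]]
```

View pics/top1c.png

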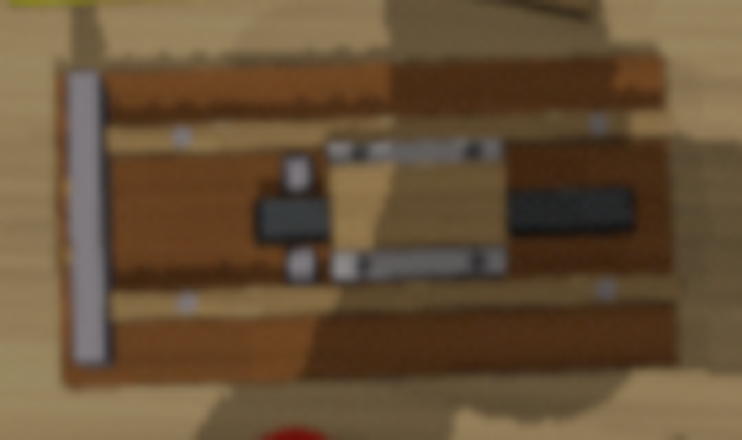

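The crop shows the plate on the left, both lugs at about crop x=298, the carrier at crop x=328–505 and the bar's free rear part at crop x=508–632.

From the plate, the jig yaw is 93.4° and its origin is about (540.5, 79.4). The carrier is at about jig x −62. I'll move above jig x −135 with the fingers shut and tool x along jig +x.

>>> servo_tool(
  commands=[
    [1,[0.0247,-0.0139,0],[0,0,0]],
    [1,[0.0247,-0.0139,0],[0,0,0]],
    [1,[0.0247,-0.0139,0],[0,0,0]],
    [1,[0.0247,-0.0139,0],[0,0,0]],
    [1,[0.0247,-0.0139,0],[0,0,0]],
    [1,[0.0247,-0.0139,0],[0,0,0]],
    [1,[0.0247,-0.0139,0],[0,0,0]],
    [1,[0.0247,-0.0139,0],[0,0,0]],
    [1,[0.0247,-0.0139,0],[0,0,0]],
    [1,[0.0247,-0.0139,0],[0,0,0]],
  ],
  squeeze=30,
)

```text
time_s: 0.93
eef_pos: [368.5, -271.9, 231.1]
ee_rot: [-0.0, 0.984, 0.18, -0.0]
force: [0.2, -1.0, 0.2]
grip_width: -0.002
grip_force: 0.0
```

>>> servo_tool(
  commands=[
    [1,[0.0247,-0.0139,0],[0,0,0]],
    [1,[0.0247,-0.0139,0],[0,0,0]],
    [1,[0.0247,-0.0139,0],[0,0,0]],
    [1,[0.0247,-0.0139,0],[0,0,0]],
    [1,[0.0247,-0.0139,0],[0,0,0]],
    [1,[0.0247,-0.0139,0],[0,0,0]],
    [1,[0.0247,-0.0139,0],[0,0,0]],
    [1,[0.0247,-0.0139,0],[0,0,0]],
    [1,[0.0247,-0.0139,0],[0,0,0]],
    [1,[0.0247,-0.0139,0],[0,0,0]],
  ],
)

```text
time_s: 1.77
eef_pos: [550.1, -54.3, 231.0]
ee_rot: [-0.0, 0.984, 0.18, -0.0]
force: [0.2, -0.6, 0.6]
grip_width: 0.002
grip_force: 0.0
```

>>> servo_tool(
  commands=[
    [1,[0,0,0],[0,0,-1]],
    [1,[0,0,0],[0,0,-1]],
    [1,[0,0,0],[0,0,-1]],
    [1,[0,0,0],[0,0,-1]],
    [1,[0,0,0],[0,0,-1]],
    [1,[0,0,0],[0,0,-1]],
    [1,[0,0,0],[0,0,-1]],
    [1,[0,0,0],[0,0,-1]],
    [1,[0,0,0],[0,0,-1]],
    [1,[0,0,0],[0,0,-1]],
  ],
)

```text
time_s: 2.6
eef_pos: [549.3, -55.6, 230.9]
ee_rot: [-0.0, 0.76, 0.65, -0.0]
force: [0.1, 0.0, 0.4]
grip_width: 0.001
grip_force: 0.0
```

>>> servo_tool(
  commands=[
    [1,[0,0,0],[0,0,-1]],
    [1,[0,0,0],[0,0,-1]],
    [1,[0,0,0],[0,0,-0.1]],
    [1,[0,0,0],[0,0,0]],
  ],
)

```text
time_s: 2.93
eef_pos: [549.4, -55.6, 231.0]
ee_rot: [-0.0, 0.687, 0.727, -0.0]
force: [0.5, 0.5, 0.7]
grip_width: 0.001
grip_force: 0.0
```

```bash
python3 -c "
from h import *
from scipy.spatial.transform import Rotation as Ro
s=sense(); print(s['eef_pos'],s['force'],s['joints'],grip_depth if 'grip_depth' in globals() else dir())
w,x,y,z=s['ee_rot']; print(Ro.from_quat([x,y,z,w]).as_matrix().round(3))
np.set_printoptions(precision=1,suppress=True)
c,P=save('wrist','w1')
print(cv2.imread('pics/w1.png').shape)
for r in range(20,400,40): print(r,[tuple(np.round(P[r,k]).astype(int)) if P[r,k,0]==P[r,k,0] else None for k in range(40,640,70)])
"
```

```text
[549.38759631 -55.57932876 231.03081851] [0.46205433 0.48683881 0.72013622] [-3.13026271e-01  3.73534099e-01  1.41409568e+00 -2.00932697e-06
  1.35456619e+00 -3.69845244e-01] 18.700000000000003
[[-0.057  0.998 -0.001]
 [ 0.998  0.057  0.   ]
 [ 0.    -0.001 -1.   ]]
(400, 640, 3)
20 [(np.int64(243), np.int64(83), np.int64(1)), (np.int64(318), np.int64(87), np.int64(0)), (np.int64(392), np.int64(91), np.int64(-1)), (np.int64(471), np.int64(92), np.int64(18)), (np.int64(543), np.int64(91), np.int64(41)), (np.int64(614), np.int64(100), np.int64(18)), (np.int64(692), np.int64(108), np.int64(1)), (np.int64(748), np.int64(105), np.int64(31)), (np.int64(841), np.int64(117), np.int64(1))]
60 [(np.int64(235), np.int64(43), np.int64(0)), (np.int64(313), np.int64(47), np.int64(1)), (np.int64(398), np.int64(50), np.int64(20)), (np.int64(471), np.int64(54), np.int64(18)), (np.int64(545), np.int64(53), np.int64(74)), (np.int64(618), np.int64(63), np.int64(19)), (np.int64(700), np.int64(69), np.int64(0)), (np.int64(749), np.int64(67), np.int64(45)), (np.int64(855), np.int64(78), np.int64(-1))]
100 
[... 2651 characters left out ...]
26), np.int64(-60), np.int64(287)), (np.int64(564), np.int64(-268), np.int64(57)), (np.int64(573), np.int64(-57), np.int64(288)), (np.int64(587), np.int64(-41), np.int64(304)), (np.int64(859), np.int64(-285), np.int64(20)), (np.int64(932), np.int64(-261), np.int64(41))]
380 [(np.int64(140), np.int64(-419), np.int64(1)), (np.int64(499), np.int64(-46), np.int64(317)), (np.int64(511), np.int64(-56), np.int64(308)), (np.int64(533), np.int64(-40), np.int64(320)), (np.int64(549), np.int64(-44), np.int64(316)), (np.int64(564), np.int64(-38), np.int64(321)), (np.int64(587), np.int64(-51), np.int64(308)), (np.int64(598), np.int64(-40), np.int64(317)), (np.int64(1227), np.int64(-559), np.int64(-180))]
```

View pics/w1.png

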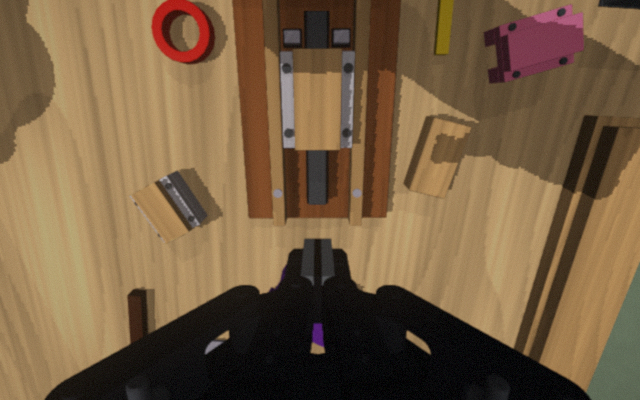

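The wrist view shows the bar centred at col 317, in line with the shut fingers at col 317. The carrier's rear edge is at row 150, the bar's rear end at row 204, and the lugs at row 37. I'll descend to just above the bar, then press.

```bash
python3 -c "
from h import *
P=np.load('pics/w1.npy')
for r in (165,180,195):
  q=P[r,295:340]; b=q[(q[:,2]>33)&(q[:,2]<48)]; print(b[:,:2].min(0),b[:,:2].max(0))
q=P[60:160,290:345]; b=q[(q[...,2]>66)]; print(np.nanpercentile(b,1,axis=0),b[:,1].min(),np.nanmean(b,0))
"
```

```text
[537.9708771 -50.385645 ] [557.65474983 -48.85321355]
[539.92539417 -66.8677867 ] [558.74206442 -65.87368935]
[540.78335391 -84.16751636] [559.89378184 -83.26738339]
[522.25371926 -27.34486983  72.62578812] -28.809840145221848 [544.43504488  14.05138621  74.35053035]
```

>>> servo_tool(
  commands=[
    [1,[0,0,0.03],[0,0,0]],
    [1,[0,0,0.03],[0,0,0]],
    [1,[0,0,0.03],[0,0,0]],
    [1,[0,0,0.03],[0,0,0]],
    [1,[0,0,0.03],[0,0,0]],
    [1,[0,0,0.02],[0,0,0]],
    [1,[0,0,0.01],[0,0,0]],
    [1,[0,0,0],[0,0,0]],
  ],
)

```text
time_s: 3.65
eef_pos: [548.5, -55.4, 49.5]
ee_rot: [-0.002, 0.687, 0.727, -0.001]
force: [0.4, -0.1, 0.3]
grip_width: -0.002
grip_force: 0.0
```

>>> servo_tool(
  commands=[
    [1,[0,0,0.004],[0,0,0]],
    [1,[0,0,0.004],[0,0,0]],
    [1,[0,0,0.004],[0,0,0]],
    [1,[0,0,0.004],[0,0,0]],
    [1,[0,0,0.003],[0,0,0]],
    [1,[0,0,0.002],[0,0,0]],
    [1,[0,0,0],[0,0,0]],
    [1,[0,0,0],[0,0,0]],
  ],
)

```text
time_s: 4.32
eef_pos: [549.9, -55.8, 30.6]
ee_rot: [0.0, 0.686, 0.728, 0.0]
force: [2.0, -0.2, 2.4]
grip_width: 0.0
grip_force: 1.4
```

>>> servo_tool(
  commands=[
    [1,[0,0,0.001],[0,0,0]],
    [1,[0,0,0.001],[0,0,0]],
    [1,[0,0,0],[0,0,0]],
    [1,[0,0,0],[0,0,0]],
  ],
)

```text
time_s: 4.65
eef_pos: [549.6, -55.7, 28.4]
ee_rot: [0.0, 0.686, 0.728, 0.0]
force: [2.4, -1.1, 3.1]
grip_width: 0.0
grip_force: 1.6
```

>>> servo_tool(
  commands=[
    [1,[0,0,0.001],[0,0,0]],
    [1,[0,0,0],[0,0,0]],
    [1,[0,0,0],[0,0,0]],
  ],
)

```text
time_s: 4.9
eef_pos: [549.5, -55.6, 27.3]
ee_rot: [0.0, 0.686, 0.728, 0.0]
force: [1.9, -0.6, 3.3]
grip_width: -0.003
grip_force: 1.6
```

>>> servo_tool(
  commands=[
    [1,[0,0,0.001],[0,0,0]],
    [1,[0,0,0],[0,0,0]],
    [1,[0,0,0],[0,0,0]],
  ],
)

```text
time_s: 5.15
eef_pos: [549.6, -55.7, 26.9]
ee_rot: [0.0, 0.686, 0.728, 0.0]
force: [0.3, -0.7, 8.2]
grip_width: -0.001
grip_force: 4.6
```

Bar is at its stop with 8 N on it. Now I'll push forward.

>>> servo_tool(
  commands=[
    [1,[0.004,0,0],[0,0,0]],
    [1,[0.004,0,0],[0,0,0]],
    [1,[0.004,0,0],[0,0,0]],
    [1,[0.004,0,0],[0,0,0]],
    [1,[0.004,0,0],[0,0,0]],
    [1,[0.004,0,0],[0,0,0]],
    [1,[0.004,0,0],[0,0,0]],
  ],
)

```text
time_s: 5.73
eef_pos: [548.4, -29.1, 27.0]
ee_rot: [0.001, 0.686, 0.728, -0.0]
force: [-0.5, -8.9, 7.2]
grip_width: 0.002
grip_force: 3.4
```

>>> servo_tool(
  commands=[
    [1,[0.004,0,0],[0,0,0]],
    [1,[0.004,0,0],[0,0,0]],
    [1,[0.004,0,0],[0,0,0]],
    [1,[0.004,0,0],[0,0,0]],
    [1,[0.004,0,0],[0,0,0]],
    [1,[0.004,0,0],[0,0,0]],
    [1,[0.004,0,0],[0,0,0]],
    [1,[0.004,0,0],[0,0,0]],
  ],
)

```text
time_s: 6.4
eef_pos: [546.5, 2.9, 27.0]
ee_rot: [0.001, 0.686, 0.728, -0.0]
force: [0.8, -10.4, 8.2]
grip_width: 0.004
grip_force: 4.0
```

>>> servo_tool(
  commands=[
    [1,[0.004,0,0],[0,0,0]],
    [1,[0.004,0,0],[0,0,0]],
    [1,[0.004,0,0],[0,0,0]],
    [1,[0.004,0,0],[0,0,0]],
    [1,[0.004,0,0],[0,0,0]],
    [1,[0.004,0,0],[0,0,0]],
    [1,[0.004,0,0],[0,0,0]],
    [1,[0.004,0,0],[0,0,0]],
    [1,[0.004,0,0],[0,0,0]],
    [1,[0.004,0,0],[0,0,0]],
  ],
)

```text
time_s: 7.23
eef_pos: [544.2, 42.8, 27.0]
ee_rot: [0.001, 0.686, 0.728, -0.0]
force: [0.5, -11.0, 9.2]
grip_width: -0.002
grip_force: 4.5
```

>>> servo_tool(
  commands=[
    [1,[0.004,0,0],[0,0,0]],
    [1,[0.004,0,0],[0,0,0]],
    [1,[0.004,0,0],[0,0,0]],
    [1,[0.004,0,0],[0,0,0]],
    [1,[0.004,0,0],[0,0,0]],
    [1,[0.004,0,0],[0,0,0]],
    [1,[0.003,0,0],[0,0,0]],
    [1,[0.002,0,0],[0,0,0]],
    [1,[0,0,0],[0,0,0]],
  ],
)

```text
time_s: 7.98
eef_pos: [542.4, 72.1, 27.0]
ee_rot: [0.001, 0.686, 0.728, -0.0]
force: [0.7, -7.2, 9.3]
grip_width: -0.001
grip_force: 4.7
```

>>> servo_tool(
  commands=[
    [1,[0.002,0,0],[0,0,0]],
    [1,[0.001,0,0],[0,0,0]],
    [1,[0,0,0],[0,0,0]],
  ],
)

```text
time_s: 8.23
eef_pos: [542.3, 74.8, 27.0]
ee_rot: [0.001, 0.686, 0.728, -0.0]
force: [-0.6, -7.6, 8.5]
grip_width: 0.001
grip_force: 4.6
```

Now at about jig x −4. I'll go on in small steps and watch the force.

>>> servo_tool(
  commands=[
    [1,[0.001,0,0],[0,0,0]],
    [1,[0.001,0,0],[0,0,0]],
    [1,[0,0,0],[0,0,0]],
  ],
)

```text
time_s: 8.48
eef_pos: [542.2, 76.4, 27.0]
ee_rot: [0.001, 0.686, 0.728, -0.001]
force: [1.0, -12.2, 8.3]
grip_width: -0.003
grip_force: 4.2
```

>>> servo_tool(
  commands=[
    [1,[0.001,0,0],[0,0,0]],
    [1,[0.001,0,0],[0,0,0]],
    [1,[0,0,0],[0,0,0]],
  ],
)

```text
time_s: 8.73
eef_pos: [542.3, 76.4, 27.0]
ee_rot: [0.002, 0.686, 0.728, -0.002]
force: [-0.1, -25.7, 10.1]
grip_width: -0.0
grip_force: 3.3
```

The finger stopped and the force rose to 26 N, so the carrier is home. I'll ease off the push, then raise straight up.

>>> servo_tool(
  commands=[
    [1,[-0.002,0,0],[0,0,0]],
    [1,[-0.001,0,0],[0,0,0]],
    [1,[0,0,0],[0,0,0]],
    [1,[0,0,0],[0,0,0]],
  ],
)

```text
time_s: 9.07
eef_pos: [542.2, 76.4, 27.0]
ee_rot: [0.001, 0.686, 0.728, 0.0]
force: [1.1, -4.8, 8.9]
grip_width: -0.0
grip_force: 4.4
```

```bash
python3 -c "
from h import *
print(sense()['force'])
c,P=save('top','top2')
q=P[185:200]; 
Q=P[155:235,255:390]; m=(Q[...,2]>68)&(Q[...,2]<88)
save('side','s2'); im=cv2.imread('pics/s2.png')[180:270,250:350]; cv2.imwrite('pics/s2c.png',cv2.resize(im,None,fx=6,fy=6,interpolation=cv2.INTER_CUBIC))
print(np.round(P[198,262:310,1:]).astype(int).tolist())"
```

```text
[ 1.06120408 -4.76143197  8.93619191]
[[221, 0], [217, 4], [214, 3], [211, 1], [207, 16], [203, 23], [193, 82], [190, 81], [187, 82], [185, 80], [182, 80], [180, 76], [177, 71], [174, 73], [172, 73], [139, 380], [137, 378], [135, 380], [133, 380], [130, 380], [128, 377], [126, 380], [124, 380], [122, 371], [120, 370], [118, 373], [116, 374], [114, 375], [112, 372], [109, 372], [107, 374], [105, 375], [103, 378], [101, 377], [98, 379], [96, 378], [94, 381], [92, 379], [90, 379], [87, 382], [85, 380], [83, 379], [81, 378], [79, 376], [77, 378], [75, 377], [73, 375], [70, 377]]
```

View pics/s2c.png

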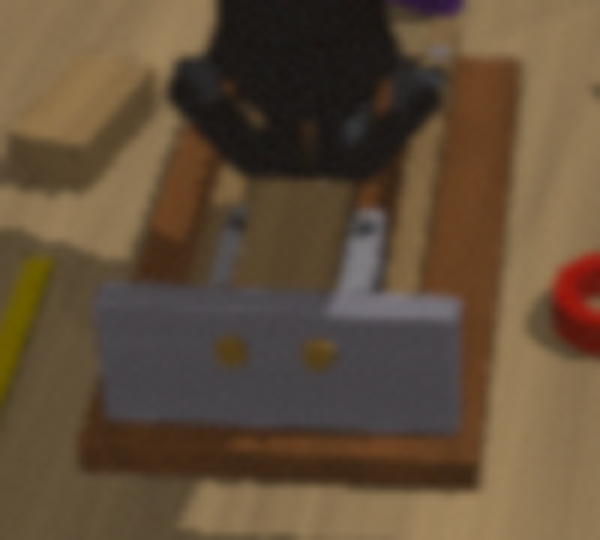

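The side crop shows the carrier standing flat against the end plate (crop row ~290). Now I'll release the bar.

>>> servo_tool(
  commands=[
    [1,[-0.001,0,0],[0,0,0]],
    [1,[-0.001,0,0],[0,0,0]],
    [1,[0,0,-0.003],[0,0,0]],
    [1,[0,0,-0.004],[0,0,0]],
    [1,[0,0,-0.004],[0,0,0]],
    [1,[0,0,-0.006],[0,0,0]],
    [1,[0,0,-0.01],[0,0,0]],
    [1,[0,0,-0.02],[0,0,0]],
    [1,[0,0,-0.03],[0,0,0]],
    [1,[0,0,-0.04],[0,0,0]],
  ],
)

```text
time_s: 10.0
eef_pos: [540.0, 75.1, 143.0]
ee_rot: [-0.002, 0.686, 0.728, -0.002]
force: [0.6, 0.9, 1.0]
grip_width: 0.001
grip_force: 0.0
```

>>> servo_tool(
  commands=[
    [1,[-0.03,0,-0.02],[0,0,0]],
    [1,[-0.03,0,-0.02],[0,0,0]],
    [1,[-0.03,0,-0.02],[0,0,0]],
    [1,[-0.02,0,-0.02],[0,0,0]],
    [1,[0,0,0],[0,0,0]],
    [1,[0,0,0],[0,0,0]],
  ],
)

```text
time_s: 10.5
eef_pos: [548.1, -35.3, 224.0]
ee_rot: [0.0, 0.687, 0.727, 0.0]
force: [-0.2, 0.3, -0.2]
grip_width: -0.0
grip_force: 0.0
```

```bash
python3 -c "
from h import *
s=sense();print(s['time_s'],s['eef_pos'],s['force'])
c,P=save('wrist','w2')
d=(P[...,:2]-[540.5,79.4]); a=np.radians(93.4); jx=d@[np.cos(a),np.sin(a)]; jy=d@[-np.sin(a),np.cos(a)]; z=P[...,2]
def f(x0,x1,y0,y1): 
  m=(jx>x0)&(jx<x1)&(jy>y0)&(jy<y1); return m.sum(),np.median(z[m])
print('lugs',f(-4,4,20,30),f(-4,4,-30,-20),'bar',f(-60,-20,-7,7),'ends',f(-170,-150,-7,7),'runway',f(-60,-20,18,32))
m=(z>68)&(z<82)&(abs(jy)<20)&(jx>-80)&(jx<95); print('carrier',jx[m].min(),np.percentile(jx[m],[1,99]),np.median(z[m]))
"
```

```text
10.5 [548.11104451 -35.25187182 224.02549375] [-0.18495538  0.34239824 -0.15005323]
lugs (np.int64(90), np.float64(28.286863328983827)) (np.int64(89), np.float64(28.362888206166815)) bar (np.int64(585), np.float64(40.40518303112589)) ends (np.int64(216), np.float64(40.52036436626375)) runway (np.int64(529), np.float64(18.390143710725226))
carrier 9.606928914944847 [ 9.73716838 37.90993842] 74.27540955349704
```

View pics/w2.png

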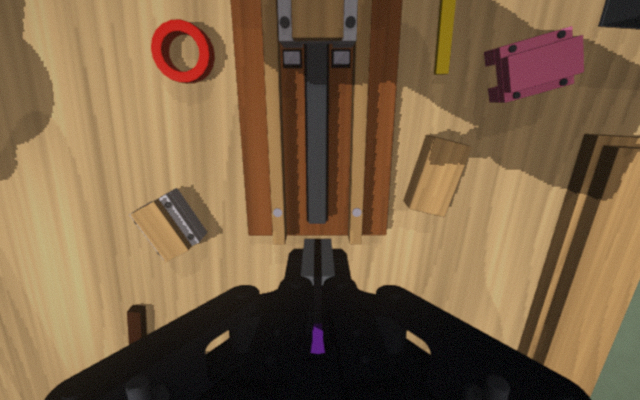

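The wrist view shows both lugs up at (291,58) and (342,58), right behind the carrier's rear edge at row 40. The lug tops measure 28 mm and the bar 40 mm above the bench. The carrier's rear is at jig x +9.7, which is home, and nothing else has moved.

```bash
python3 -c "
from rig import *
print(finish_job())"
```

```text
the job is handed in; nothing more can be done
None
```

The carrier is home against the end plate with both lugs sprung up behind it, the arm is clear, and the job is handed in at about 10.5 s; no verdict came back.

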